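# Find the rocking corner and press its shim flat

### The arm

A 6-joint arm with a two-finger parallel gripper is mounted at the origin on a cart in front of the work surface, level with it; the furniture and walls round the work are solid. World frame = base frame: x ahead of the robot, y to its left, z up, the work surface at z = 0. Lengths are in m, angles in rad, forces in N, time in s.
With the tool pointing down it reaches from about 0.225 to 0.875 m from the base axis. Payload 3.4 kg.
Tool frame: the origin (TCP) lies on the centre line of the jaws, within the pads' length; the fingertips stand 22 mm ahead of it and the grasp point (between the pads) lies 3 mm ahead of it; z points along the fingers, y is the line along which they close (so a half turn about z gives the same grasp; the last joint's range is limited). The gripper opens to 85 mm and grips with 20 to 120 N. Pads are 22 mm wide; open, the fingers measure 114 mm over their backs; the gripper's body (76 mm by 85 mm) begins 54 mm behind the grasp point. The pads swing forward as they close: fully open they stand 13 mm farther back than shut.
Start: joints at [-1.359, 0.276, 1.505, -0, 1.361, -0.121], TCP at [0.188, -0.543, 0.253] pointing down, gripper open.
Joint ranges: [-2.89, 2.89], [-0.75, 2.08], [0.22, 2.7], [-1.18, 4.32], [0.11, 2.71], [-2.7, 2.7]. Speed limits (rad/s): [2.57, 2.57, 3.14, 3.14, 3.14, 3.14].

### API

Orientations are given as a rotation vector (axis times angle).
In Python, from bench import telemetry, eyes, workorder, regions_of gives the robot as it stands. The module is installed in compiled form; this text tells all that it offers.
- The arm moves only by the shell command python3 -m handwheel 'ROWS' [FORCE]. ROWS is JSON, a list of rows, each an object with "grip": the opening, from -1 (shut) to 1 (fully open), so that 0 is half open; "delta_pos": the shift along the world's x, y, z in units of 40 cm (1.0 is 40 cm), a list of three; "roll": the turn about the world's z in units of 180 degrees (1.0 is 180 degrees). In form: [{"grip": grip, "delta_pos": [dx, dy, dz], "roll": roll}, ...]. A call has 1 to 8 rows; each row is the pose to reach, as a shift and turn from the pose commanded when the call began, turning the shorter way round; what a row does not reach only later rows make up. A row lasts 1/12 s, in which the tool goes at most 41.7 mm and 7.16 degrees, less where a joint would pass 70% of its speed; a pose out of reach is approached as far as the arm can. A call with a number of a shift or a turn outside -1 to 1 is refused whole. A call with a gripper value outside its range is refused whole. The fingers move at their own pace and stop on an object; FORCE is the grip in N (left out, the last holds). Time passes only in rows, so rows that repeat a pose let the fingers close. It gives the time, the measured TCP pose, the force, the opening and the grip force at its end, in the units of the state.
- telemetry.get_obs(): the state, without advancing time (a new reading comes with each control period).
- eyes.grab_frame(name): name is "side" or "top" or "wrist"; returns the picture (420x560x3 uint8, blue, green, red); there is no depth.
- eyes.camera_info(name): a dict with "vfov" (degrees; the focal length in pixels is half the picture's height over the tangent of half this angle, whatever the lens; pixels are square), "cx", "cy" (the principal point, pixels), "dist_coeffs" ([k1, k2, p1, p2, k3] as OpenCV has them; the pictures are not rectified), "rvec" (rotation vector, rad) and "tvec" (3), from world to camera coordinates, as OpenCV has them; the wrist camera has in their place "hand_eye" (4x4, takes a point from camera to tool coordinates, whose origin is the TCP and whose axes are the flange's). Camera axes: x right, y down, z forward; pixel columns grow to the right and rows downward; lengths in m; the calibration is good to about 2 mm. A picture is of the moment at which its call begins: read the wrist's pose just before it. camera_info takes no time and is no camera call.
- workorder.hand_in(): hands the job in; it is judged then, once.
Trained networks look in the newest picture that a camera, given by its name, has taken for a name from the list of things; names that differ only in an ending like _2 or _b are one class to them, and where a whole thing is asked for, a point or a joint stands for the part that bears it (a point fixed in the world has none). Each returns a list of dicts, best first, with "conf" (0 to 1); they miss things now and then, are a little off and sometimes report something else, mostly with a low value. They report only what shows in the picture. A call takes as long as a camera call.
- regions_of(target, camera): "pixels" (420x560 bool, what is visible of it) and "extent" ([left, top, width, height] in pixels, round what is visible of it).
The state is a dict: "clock": time; "joints": joint angles; "qvel": joint speeds; "joint_efforts": joint torques, N m; "tcp_pos": TCP position; "tcp_rot": TCP orientation; "ft_force": force on the tool from outside, world axes, zero at the start; "moment": the same for the moment, N m; "gripper_width": finger opening in m; "gripper_force": force on a finger pad.
Only numpy, scipy, OpenCV 4.12 (cv2) and the standard library are available. Lean on these libraries where they do the work, as an engineer would, in place of code of your own. Each camera call takes 0.05 s, during which the arm holds its last target. There are 200 camera calls.

### The job

The plate of the levelling stand rocks on one of its four feet. Press lightly on its corners with closed fingertips, one after another, until you find the one that gives, then press the orange-tipped shim lever at that corner down flat and leave it there. Leave the other three shim levers raised as they are, do not pick up or disturb the things standing round the stand, and finish clear of everything.

Things in the scene. Friction and masses are not known exactly. Their poses are not given: they have to be found in the camera images.
- stand: grey levelling stand fixed on the worktop, about 168 x 176 x 25 mm, origin at the centre of its underside on the worktop (z = 0). Its x axis points away from the robot to the stand's far side, y to its left, z up; it may be turned about z by some 17 degrees. Rim top 25 mm above the worktop. A tall rack pillar stands to its right (x 0.5, y -0.3 m).
- plate: metal plate 150 x 160 x 10 mm inside the stand's rim, top 34 mm above the worktop when level, a round bubble level (radius 16, height 4 mm) at its middle. Sprung at its middle over four hidden feet. At three corners it yields under 1.5 mm; at one, over a short foot (varies), it goes down 5 mm under about 2.5 N and springs back. Origin on its axis, 13 mm below its top.
- corner_1 (a point): centre of the black 18 mm spot on the plate's top face above the far left foot, at x +0.056, y +0.062 m in the stand's frame, where this corner is to be pressed; it moves with the plate
- pad_1 (a point): middle of the upper face of the orange pad of the far left corner's shim lever, 44 mm from its hinge; it moves with the lever
- shim_1 (a joint): far left corner's shim lever, 61 mm long, slippery, orange end pad 30 x 26 mm; hinge at x +0.056, y +0.082, z 0.011 m in the stand's frame, pointing to its +y side and up. 0 = raised 33 degrees, 0.576 rad = flat (pad top 20 mm above worktop). Swings down about the stand's x; about 5 N at 34 mm out from the hinge; stays where left. Jams at about 0.2 rad unless its foot is short.
- corner_2 (a point): centre of the black 18 mm spot on the plate's top face above the far right foot, at x +0.056, y -0.062 m in the stand's frame, where this corner is to be pressed; it moves with the plate
- pad_2 (a point): middle of the upper face of the orange pad of the far right corner's shim lever, 44 mm from its hinge; it moves with the lever
- shim_2 (a joint): far right corner's shim lever, 61 mm long, slippery, orange end pad 30 x 26 mm; hinge at x +0.056, y -0.082, z 0.011 m in the stand's frame, pointing to its -y side and up. 0 = raised 33 degrees, 0.576 rad = flat (pad top 20 mm above worktop). Swings down about the stand's x; about 5 N at 34 mm out from the hinge; stays where left. Jams at about 0.2 rad unless its foot is short.
- corner_3 (a point): centre of the black 18 mm spot on the plate's top face above the near right foot, at x -0.056, y -0.062 m in the stand's frame, where this corner is to be pressed; it moves with the plate
- pad_3 (a point): middle of the upper face of the orange pad of the near right corner's shim lever, 44 mm from its hinge; it moves with the lever
- shim_3 (a joint): near right corner's shim lever, 61 mm long, slippery, orange end pad 30 x 26 mm; hinge at x -0.056, y -0.082, z 0.011 m in the stand's frame, pointing to its -y side and up. 0 = raised 33 degrees, 0.576 rad = flat (pad top 20 mm above worktop). Swings down about the stand's x; about 5 N at 34 mm out from the hinge; stays where left. Jams at about 0.2 rad unless its foot is short.
- corner_4 (a point): centre of the black 18 mm spot on the plate's top face above the near left foot, at x -0.056, y +0.062 m in the stand's frame, where this corner is to be pressed; it moves with the plate
- pad_4 (a point): middle of the upper face of the orange pad of the near left corner's shim lever, 44 mm from its hinge; it moves with the lever
- shim_4 (a joint): near left corner's shim lever, 61 mm long, slippery, orange end pad 30 x 26 mm; hinge at x -0.056, y +0.082, z 0.011 m in the stand's frame, pointing to its +y side and up. 0 = raised 33 degrees, 0.576 rad = flat (pad top 20 mm above worktop). Swings down about the stand's x; about 5 N at 34 mm out from the hinge; stays where left. Jams at about 0.2 rad unless its foot is short.
- red_stopper: red rubber stopper, 28 mm wide, 27 mm high, loose, standing beyond the plate, to be left alone; origin at the centre of its underside
- tape_ring: roll of paper tape lying flat, 69 mm across, 19 mm high, loose, standing to the left of the stand, to be left alone; origin at the centre of its underside
- brown_vial: small brown vial with a white cap, 42 mm wide, 87 mm high, loose, standing beyond the plate, to be left alone; origin at the centre of its underside

How it is judged:
On the way, in this order (a step that is already met when the one before it is completed fails the run):
1. the corner over the short foot is pressed with the fingers and goes down more than 3.3 mm (((height (world z) of corner_1 below 0.0307 m and contact force between the fingers and plate above 0.5 N and horizontal distance between the grasp point and corner_1 below 0.05 m) or (height (world z) of corner_2 below 0.0307 m and contact force between the fingers and plate above 0.5 N and horizontal distance between the grasp point and corner_2 below 0.05 m) or (height (world z) of corner_3 below 0.0307 m and contact force between the fingers and plate above 0.5 N and horizontal distance between the grasp point and corner_3 below 0.05 m) or (height (world z) of corner_4 below 0.0307 m and contact force between the fingers and plate above 0.5 N and horizontal distance between the grasp point and corner_4 below 0.05 m))), for 0.1 s.
2. one shim lever is flat, the other three still raised (((value of joint shim_1 above 0.52 rad and value of joint each of shim_2, shim_3, shim_4 below 0.15 rad) or (value of joint shim_2 above 0.52 rad and value of joint each of shim_1, shim_3, shim_4 below 0.15 rad) or (value of joint shim_3 above 0.52 rad and value of joint each of shim_1, shim_2, shim_4 below 0.15 rad) or (value of joint shim_4 above 0.52 rad and value of joint each of shim_1, shim_2, shim_3 below 0.15 rad))), for 0.2 s.
At the end, for the whole second after the job is handed in: The shim lever of the corner that gave lies flat (above 0.52 of 0.576 rad), the other three are still raised (below 0.15 rad), the plate is level again (every corner within 1.5 mm of 34 mm), and the stopper, the tape roll and the vial are within 30 mm of where they stood (((value of joint shim_1 above 0.52 rad and value of joint each of shim_2, shim_3, shim_4 below 0.15 rad) or (value of joint shim_2 above 0.52 rad and value of joint each of shim_1, shim_3, shim_4 below 0.15 rad) or (value of joint shim_3 above 0.52 rad and value of joint each of shim_1, shim_2, shim_4 below 0.15 rad) or (value of joint shim_4 above 0.52 rad and value of joint each of shim_1, shim_2, shim_3 below 0.15 rad)) and height (world z) of each of corner_1, corner_2, corner_3, corner_4 above 0.0325 m and distance of each of red_stopper, tape_ring, brown_vial from where it was at the start of the episode below 0.03 m); the robot touches nothing.
It fails at once if a bystander is lifted, carried or knocked more than 30 mm away (distance of any of red_stopper, tape_ring, brown_vial from where it was at the start of the episode above 0.03 m).
It fails at once if the plate is pressed with more than 90 N by the fingers (contact force between the fingers and plate above 90 N).
It also fails if it takes over 61 s, if anything falls off the work surface, if the arm or the gripper's body presses on something with over 40 N, if the wrist force passes 120 N, or if a joint passes its speed limit or range.

## Working session

There is one attempt and no reset: what is moved stays moved. The work goes in short steps, Python scripts to look and compute and a shell command to move; the robot and the scene stay as the last step left them, time stands still between calls to the robot, and variables do not carry over. Pictures are saved under pics/ and viewed, at most 10 in all, crops included, and the job is handed in when it is done.

```bash
mkdir -p pics; cat > h.py <<'E'
import numpy as np, cv2
from bench import telemetry, eyes, workorder, regions_of
def cam(n):
    c=eyes.camera_info(n); f=210/np.tan(np.radians(c['vfov'])/2)
    K=np.array([[f,0,c['cx']],[0,f,c['cy']],[0,0,1]])
    return K,np.array(c['dist_coeffs']),np.array(c['rvec']),np.array(c['tvec'])
def proj(n,P):
    K,d,r,t=cam(n); return cv2.projectPoints(np.array(P,float).reshape(-1,3),r,t,K,d)[0].reshape(-1,2)
def onplane(n,uv,z):
    K,d,r,t=cam(n); R=cv2.Rodrigues(r)[0]
    u=cv2.undistortPoints(np.array(uv,float).reshape(-1,1,2),K,d).reshape(-1,2)
    D=np.c_[u,np.ones(len(u))]@R; C=-R.T@t.ravel()
    return C+D*((z-C[2])/D[:,2])[:,None]
E
python3 - <<'E'
from h import *
s=telemetry.get_obs(); print(s)
ims=[]
for n in("top","side"):
    ims=eyes.grab_frame(n); cv2.imwrite(f"pics/{n}0.png",ims)
    K,d,r,t=cam(n); print(n,-cv2.Rodrigues(r)[0].T@t.ravel())
    for o in("corner_1","pad_1","plate","stand","red_stopper","tape_ring","brown_vial"):
        for q in regions_of(o,n)[:5]:
            m=np.argwhere(q['pixels']).mean(0)[::-1]
            print(o,round(q['conf'],2),m.round(1),q['extent'],onplane(n,[m],.034)[0].round(3))
E
```

```text
{'clock': 0.0, 'joints': array([-1.35896894e+00,  2.76597556e-01,  1.50613671e+00,  1.54506043e-05,
        1.36072981e+00, -1.20996588e-01]), 'qvel': array([ 0.00253532,  0.00033708, -0.00155657,  0.00050429,  0.00190338,
       -0.0009451 ]), 'joint_efforts': array([ 2.72874495e-03, -4.16761601e+01, -2.45805717e+01,  1.96732763e-07,
        1.11033840e-02, -7.92314523e-06]), 'tcp_pos': array([ 0.18775605, -0.5429534 ,  0.25243681]), 'tcp_rot': array([-3.09634947e+00, -5.20074249e-01,  1.09685460e-04]), 'ft_force': array([ 0.51630891,  0.6417221 , -0.04233606]), 'moment': array([ 0.01135894, -0.00895308,  0.05073504]), 'gripper_force': 0.0, 'gripper_width': 0.08537402985495984}
top [0.41466347 0.20437596 0.88668551]
corner_1 0.74 [295.1 228.8] [253.7, 185.7, 85.1, 85.1] [0.558 0.168 0.034]
pad_1 0.76 [335.2 189.2] [319.1, 182.8, 27.3, 17.4] [0.64  0.075 0.034]
pad_1 0.72 [253.6 267.5] [242.3, 259.8, 23.3, 17.3] [0.481 0.26  0.034]
pad_1 0.69 [238.7 217.4] [225.2, 211.0, 30.5, 13.7] [0.589 0.287 0.034]
pad_1 0.62 [351.5 238.1] [337.5, 230.5, 29.4, 19.1] [0.531 0.049 0.034]
plate 0.87
[... 663 characters left out ...]
, 15.2, 15.6] [0.531 0.04  0.034]
pad_1 0.47 [279.1 199.7] [275.8, 192.3, 9.5, 18.5] [0.639 0.07  0.034]
plate 0.78 [300.2 234.7] [260.9, 211.1, 76.9, 52.0] [0.554 0.18  0.034]
stand 0.59 [300.1 237.6] [252.6, 189.4, 90.1, 87.8] [0.551 0.19  0.034]
stand 0.38 [266.5 262.2] [260.0, 254.0, 14.5, 16.1] [0.587 0.286 0.034]
stand 0.16 [299.9 234.8] [260.1, 206.6, 77.5, 56.7] [0.554 0.181 0.034]
red_stopper 0.57 [235.5 230.6] [228.8, 223.9, 13.0, 13.9] [0.683 0.212 0.034]
tape_ring 0.67 [290.6 311. ] [268.1, 296.2, 39.2, 35.0] [0.503 0.391 0.034]
brown_vial 0.92 [204.3 219.8] [196.5, 198.2, 18.5, 39.7] [0.761 0.198 0.034]
brown_vial 0.73 [279.2 198.6] [271.0, 191.6, 15.1, 16.6] [0.64  0.065 0.034]
```

View pics/top0.png

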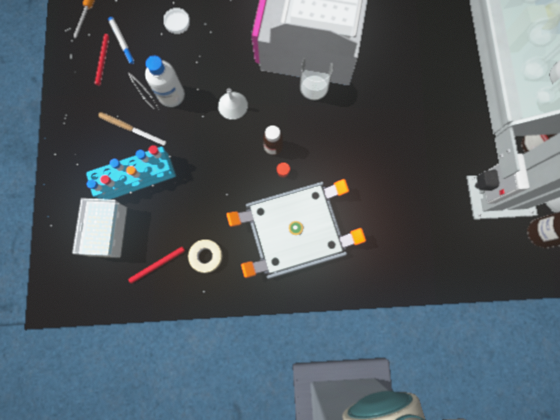

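View pics/side0.png

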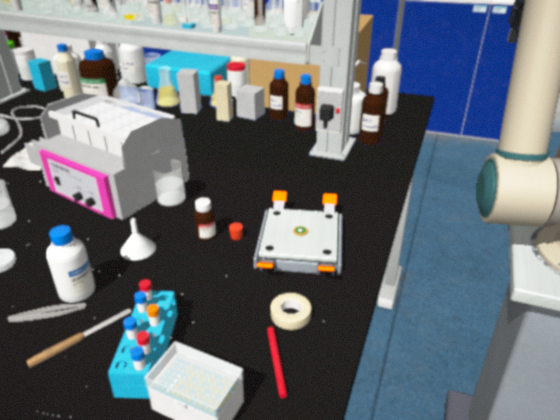

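The top view shows the stand centred near px (295,228). Its pads are at about (236,218), (341,187), (358,237) and (249,269), the stopper at (283,169), the vial at (272,140) and the tape at (205,256). The side view agrees, so next I fit the stand's pose from the black spots in both views.

```bash
cat > fit.py <<'E'
from h import *
from scipy.optimize import least_squares
def spots(n):
    im=cv2.imread(f"pics/{n}0.png"); g=cv2.cvtColor(im,cv2.COLOR_BGR2GRAY)
    m=regions_of("plate",n)[0]['pixels'].astype(np.uint8)
    c=cv2.findContours(m,0,2)[0]; h=cv2.convexHull(np.vstack(c)); m2=np.zeros_like(m); cv2.fillConvexPoly(m2,h,1)
    m2=cv2.erode(m2,np.ones((3,3)))
    k,l,st,ce=cv2.connectedComponentsWithStats(((g<110)&(m2>0)).astype(np.uint8))
    return [(st[i,4],ce[i]) for i in range(1,k) if 8<st[i,4]<120]
L=np.array([[.056,.062],[.056,-.062],[-.056,-.062],[-.056,.062]])
def W(p,L,z): 
    c,s=np.cos(p[2]),np.sin(p[2]); return np.c_[L@np.array([[c,s],[-s,c]])+p[:2],np.full(len(L),z)]
if __name__=="__main__":
    S={n:spots(n) for n in("top","side")}; print(S)
    p0=[.556,.17,.25]
    def match(n,p,z):
        q=proj(n,W(p,L,z)); U=np.array([c for _,c in S[n]]); return q,U,np.linalg.norm(q[:,None]-U[None],axis=2).argmin(1)
    p=np.r_[p0,.034]
    for it in range(3):
        A={n:match(n,p,p[3]) for n in S}
        f=lambda x:np.concatenate([(proj(n,W(x,L,x[3]))-A[n][1][A[n][2]]).ravel() for n in S])
        r=least_squares(f,p,loss='soft_l1'); p=r.x
    print("pose x y yaw z",p.round(4)); print(f(p).round(1))
    for n in S:
        f1=lambda x:(proj(n,W(x,L,.034))-A[n][1][A[n][2]]).ravel()
        print(n,least_squares(f1,p[:3]).x.round(4))
    print(W(p,L,.034).round(4)); P=np.array([[.056,.082+.044],[.056,-.126],[-.056,-.126],[-.056,.126]]); print(W(p,P,.03).round(4))
E
python3 fit.py
```

```text
{'top': [(np.int32(27), array([315.25925926, 195.40740741])), (np.int32(29), array([260.27586207, 211.4137931 ])), (np.int32(30), array([331.33333333, 244.5       ])), (np.int32(34), array([274.91176471, 261.20588235]))], 'side': [(np.int32(9), array([276.22222222, 212.55555556])), (np.int32(13), array([328.61538462, 215.92307692])), (np.int32(19), array([269.42105263, 247.57894737])), (np.int32(19), array([326.68421053, 251.52631579]))]}
pose x y yaw z [0.5591 0.1666 0.2336 0.0327]
[ 0.2  0.4 -0.1  0.3 -0.1  0.3  0.3  0.5 -0.6 -0.2 -0.   0.  -0.4 -0.1
 -0.4 -0.1]
top [0.5597 0.1667 0.2308]
side [0.5578 0.1683 0.2368]
[[0.5992 0.2398 0.034 ]
 [0.6279 0.1192 0.034 ]
 [0.519  0.0933 0.034 ]
 [0.4903 0.2139 0.034 ]]
[[0.5844 0.3021 0.03  ]
 [0.6427 0.0569 0.03  ]
 [0.5338 0.031  0.03  ]
 [0.4755 0.2762 0.03  ]]
```

```bash
python3 -m handwheel '[{"grip":-1,"delta_pos":[0.18,0.75,0],"roll":-0.032},{"grip":-1,"delta_pos":[0.18,0.75,0],"roll":-0.032},{"grip":-1,"delta_pos":[0.18,0.75,0],"roll":-0.032},{"grip":-1,"delta_pos":[0.18,0.75,0],"roll":-0.032},{"grip":-1,"delta_pos":[0.18,0.75,0],"roll":-0.032},{"grip":-1,"delta_pos":[0.18,0.75,0],"roll":-0.032},{"grip":-1,"delta_pos":[0.18,0.75,0],"roll":-0.032},{"grip":-1,"delta_pos":[0.18,0.75,0],"roll":-0.032}]'
python3 -m handwheel '[{"grip":-1,"delta_pos":[0.3,0.75,-0.1],"roll":0},{"grip":-1,"delta_pos":[0.3,0.75,-0.1],"roll":0},{"grip":-1,"delta_pos":[0.3,0.75,-0.1],"roll":0},{"grip":-1,"delta_pos":[0.3,0.75,-0.1],"roll":0},{"grip":-1,"delta_pos":[0.3,0.75,-0.1],"roll":0},{"grip":-1,"delta_pos":[0.3,0.75,-0.1],"roll":0},{"grip":-1,"delta_pos":[0.3,0.75,-0.1],"roll":0},{"grip":-1,"delta_pos":[0.3,0.75,-0.1],"roll":0}]'
```

```text
clock: 1.57
tcp_pos: [0.2594, -0.2383, 0.2532]
tcp_rot: [-3.117, -0.366, -0.001]
ft_force: [-0.6, -0.1, -0.3]
gripper_width: -0.0001
gripper_force: 0.0
clock: 2.23
tcp_pos: [0.3803, 0.0594, 0.2134]
tcp_rot: [-3.12, -0.366, -0.002]
ft_force: [1.7, -0.6, 0.1]
gripper_width: -0.0003
gripper_force: 0.0
```

```bash
python3 -m handwheel '[{"grip":-1,"delta_pos":[0.347,0.085,-0.1],"roll":0},{"grip":-1,"delta_pos":[0.347,0.085,-0.1],"roll":0},{"grip":-1,"delta_pos":[0.347,0.085,-0.1],"roll":0},{"grip":-1,"delta_pos":[0.347,0.085,-0.1],"roll":0},{"grip":-1,"delta_pos":[0.347,0.085,-0.35],"roll":0},{"grip":-1,"delta_pos":[0.347,0.085,-0.35],"roll":0},{"grip":-1,"delta_pos":[0.347,0.085,-0.35],"roll":0},{"grip":-1,"delta_pos":[0.347,0.085,-0.35],"roll":0}]'
python3 - <<'E'
from h import *
for n in("side","wrist"): cv2.imwrite(f"pics/{n}1.png",eyes.grab_frame(n))
a=cv2.imread("pics/side1.png")[150:330,200:400]; cv2.imwrite("pics/c1.png",np.hstack([cv2.resize(a,None,fx=2,fy=2),cv2.resize(cv2.imread("pics/wrist1.png"),(400,300))[:,:] if 0 else cv2.copyMakeBorder(cv2.resize(cv2.imread("pics/wrist1.png"),(400,300)),0,60,0,0,0)]))
E
```

```text
clock: 2.9
tcp_pos: [0.5152, 0.0904, 0.069]
tcp_rot: [-3.12, -0.364, 0.016]
ft_force: [-1.0, 0.2, 0.7]
gripper_width: 0.0
gripper_force: 0.0
```

View pics/c1.png

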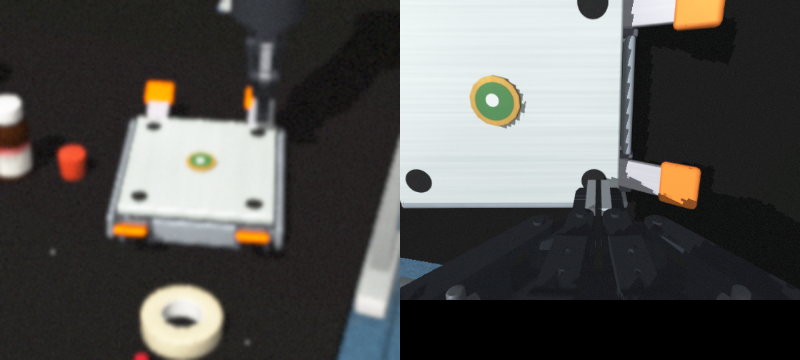

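The closed fingertips are right over the near-right spot: wrist crop (595,180), side crop (258,130). Now I press in small steps.

```bash
python3 -m handwheel '[{"grip":-1,"delta_pos":[0.005,0.005,-0.025],"roll":0},{"grip":-1,"delta_pos":[0.005,0.005,-0.025],"roll":0},{"grip":-1,"delta_pos":[0.005,0.005,-0.025],"roll":0}]'
python3 -m handwheel '[{"grip":-1,"delta_pos":[0,0,-0.005],"roll":0},{"grip":-1,"delta_pos":[0,0,-0.005],"roll":0}]'
```

```text
clock: 3.25
tcp_pos: [0.5214, 0.0926, 0.0643]
tcp_rot: [3.12, 0.364, 0.003]
ft_force: [0.2, 0.0, -0.2]
gripper_width: 0.0002
gripper_force: 0.0
clock: 3.42
tcp_pos: [0.5209, 0.0925, 0.0619]
tcp_rot: [3.12, 0.364, 0.002]
ft_force: [-0.2, -0.7, 0.5]
gripper_width: -0.0002
gripper_force: 0.0
```

```bash
python3 -m handwheel '[{"grip":-1,"delta_pos":[0,0,-0.014],"roll":0},{"grip":-1,"delta_pos":[0,0,-0.014],"roll":0}]'
python3 -m handwheel '[{"grip":-1,"delta_pos":[0,0,-0.005],"roll":0},{"grip":-1,"delta_pos":[0,0,-0.005],"roll":0}]'
python3 -m handwheel '[{"grip":-1,"delta_pos":[0,0,-0.004],"roll":0},{"grip":-1,"delta_pos":[0,0,-0.004],"roll":0}]'
```

```text
clock: 3.58
tcp_pos: [0.5213, 0.0925, 0.0558]
tcp_rot: [3.12, 0.364, 0.002]
ft_force: [0.6, 0.6, 0.3]
gripper_width: 0.0001
gripper_force: 0.1
clock: 3.75
tcp_pos: [0.5213, 0.0925, 0.0557]
tcp_rot: [3.12, 0.364, 0.003]
ft_force: [-3.4, -0.0, 14.9]
gripper_width: -0.0
gripper_force: 7.4
clock: 3.92
tcp_pos: [0.5213, 0.0925, 0.0556]
tcp_rot: [3.12, 0.364, 0.004]
ft_force: [-6.0, -0.4, 25.5]
gripper_width: 0.0003
gripper_force: 13.0
```

Near-right is firm: 25 N with no travel. Next is far right.

```bash
python3 -m handwheel '[{"grip":-1,"delta_pos":[0,0,0.05],"roll":0},{"grip":-1,"delta_pos":[0.135,0.035,0.05],"roll":0},{"grip":-1,"delta_pos":[0.27,0.067,0.05],"roll":0},{"grip":-1,"delta_pos":[0.27,0.067,0.05],"roll":0},{"grip":-1,"delta_pos":[0.27,0.067,0.03],"roll":0},{"grip":-1,"delta_pos":[0.27,0.067,0.016],"roll":0},{"grip":-1,"delta_pos":[0.27,0.067,0.016],"roll":0}]'
python3 -m handwheel '[{"grip":-1,"delta_pos":[0,0,-0.01],"roll":0},{"grip":-1,"delta_pos":[0,0,-0.01],"roll":0}]'
python3 -m handwheel '[{"grip":-1,"delta_pos":[0,0,-0.005],"roll":0},{"grip":-1,"delta_pos":[0,0,-0.005],"roll":0}]'
```

```text
clock: 4.5
tcp_pos: [0.6261, 0.1191, 0.0562]
tcp_rot: [-3.12, -0.364, 0.01]
ft_force: [-0.6, 0.2, 0.6]
gripper_width: 0.0
gripper_force: 0.0
clock: 4.67
tcp_pos: [0.6263, 0.1191, 0.0558]
tcp_rot: [-3.12, -0.364, 0.005]
ft_force: [-3.0, 0.6, 8.2]
gripper_width: 0.0001
gripper_force: 4.0
clock: 4.83
tcp_pos: [0.6263, 0.1191, 0.0557]
tcp_rot: [3.12, 0.364, -0.003]
ft_force: [-5.4, -1.0, 17.5]
gripper_width: 0.0002
gripper_force: 8.6
```

Far right is firm too. Next is far left.

```bash
python3 -m handwheel '[{"grip":-1,"delta_pos":[0,0,0.05],"roll":0},{"grip":-1,"delta_pos":[-0.036,0.15,0.05],"roll":0},{"grip":-1,"delta_pos":[-0.07,0.3,0.05],"roll":0},{"grip":-1,"delta_pos":[-0.07,0.3,0.05],"roll":0},{"grip":-1,"delta_pos":[-0.07,0.3,0.03],"roll":0},{"grip":-1,"delta_pos":[-0.07,0.3,0.016],"roll":0},{"grip":-1,"delta_pos":[-0.07,0.3,0.016],"roll":0}]'
python3 -m handwheel '[{"grip":-1,"delta_pos":[0,0,-0.01],"roll":0},{"grip":-1,"delta_pos":[0,0,-0.01],"roll":0}]'
python3 -m handwheel '[{"grip":-1,"delta_pos":[0,0,-0.005],"roll":0},{"grip":-1,"delta_pos":[0,0,-0.005],"roll":0}]'
```

```text
clock: 5.42
tcp_pos: [0.5985, 0.2386, 0.0575]
tcp_rot: [3.119, 0.366, -0.006]
ft_force: [0.3, -0.5, -1.2]
gripper_width: 0.0004
gripper_force: 0.0
clock: 5.58
tcp_pos: [0.6003, 0.2381, 0.0558]
tcp_rot: [-3.121, -0.361, 0.001]
ft_force: [-3.5, 1.2, 6.9]
gripper_width: -0.0
gripper_force: 3.1
clock: 5.75
tcp_pos: [0.6004, 0.238, 0.0557]
tcp_rot: [-3.12, -0.36, 0.001]
ft_force: [-5.4, 0.8, 15.1]
gripper_width: -0.0001
gripper_force: 7.6
```

Far left is firm as well, so near left should be the one that gives. I confirm that by pressing it.

```bash
python3 -m handwheel '[{"grip":-1,"delta_pos":[0,0,0.05],"roll":0},{"grip":-1,"delta_pos":[-0.135,-0.03,0.05],"roll":0},{"grip":-1,"delta_pos":[-0.273,-0.063,0.05],"roll":0},{"grip":-1,"delta_pos":[-0.273,-0.063,0.05],"roll":0},{"grip":-1,"delta_pos":[-0.273,-0.063,0.03],"roll":0},{"grip":-1,"delta_pos":[-0.273,-0.063,0.016],"roll":0},{"grip":-1,"delta_pos":[-0.273,-0.063,0.016],"roll":0}]'
python3 -m handwheel '[{"grip":-1,"delta_pos":[0,0,-0.01],"roll":0},{"grip":-1,"delta_pos":[0,0,-0.01],"roll":0}]'
python3 -m handwheel '[{"grip":-1,"delta_pos":[0,0,-0.006],"roll":0},{"grip":-1,"delta_pos":[0,0,-0.006],"roll":0}]'
```

```text
clock: 6.33
tcp_pos: [0.4921, 0.2131, 0.0587]
tcp_rot: [3.12, 0.361, 0.0]
ft_force: [0.2, 0.8, -0.4]
gripper_width: 0.0001
gripper_force: 0.0
clock: 6.5
tcp_pos: [0.4931, 0.214, 0.0548]
tcp_rot: [3.121, 0.363, 0.001]
ft_force: [-0.0, 0.5, 0.5]
gripper_width: 0.0001
gripper_force: 0.2
clock: 6.67
tcp_pos: [0.4927, 0.2142, 0.0527]
tcp_rot: [3.12, 0.364, 0.002]
ft_force: [1.4, -0.1, 1.2]
gripper_width: 0.0
gripper_force: 0.8
```

It gives: 3 mm down under about 1 N. I press a little deeper and hold.

```bash
python3 -m handwheel '[{"grip":-1,"delta_pos":[0,0,-0.007],"roll":0},{"grip":-1,"delta_pos":[0,0,-0.007],"roll":0},{"grip":-1,"delta_pos":[0,0,-0.007],"roll":0},{"grip":-1,"delta_pos":[0,0,-0.007],"roll":0},{"grip":-1,"delta_pos":[0,0,-0.007],"roll":0}]'
```

```text
clock: 7.08
tcp_pos: [0.4927, 0.2143, 0.0513]
tcp_rot: [3.12, 0.365, 0.004]
ft_force: [-1.0, -1.6, 8.7]
gripper_width: -0.0001
gripper_force: 4.2
```

```bash
python3 -m handwheel '[{"grip":-1,"delta_pos":[0,0,0.08],"roll":0},{"grip":-1,"delta_pos":[0,0,0.08],"roll":0},{"grip":-1,"delta_pos":[-0.041,0.15,0.08],"roll":0},{"grip":-1,"delta_pos":[-0.041,0.15,0.08],"roll":0},{"grip":-1,"delta_pos":[-0.041,0.15,0.08],"roll":0},{"grip":-1,"delta_pos":[-0.041,0.15,0.06],"roll":0},{"grip":-1,"delta_pos":[-0.041,0.15,0.04],"roll":0},{"grip":-1,"delta_pos":[-0.041,0.15,0.02],"roll":0}]'
python3 -m handwheel '[{"grip":-1,"delta_pos":[0,0,-0.01],"roll":0},{"grip":-1,"delta_pos":[0,0,-0.02],"roll":0},{"grip":-1,"delta_pos":[0,0,-0.03],"roll":0},{"grip":-1,"delta_pos":[0,0,-0.03],"roll":0}]'
```

```text
clock: 7.75
tcp_pos: [0.4754, 0.2736, 0.0574]
tcp_rot: [3.12, 0.363, 0.001]
ft_force: [0.0, 0.5, 3.7]
gripper_width: -0.0002
gripper_force: 1.7
clock: 8.08
tcp_pos: [0.4748, 0.2735, 0.0452]
tcp_rot: [3.12, 0.363, -0.002]
ft_force: [0.9, 0.1, 0.6]
gripper_width: -0.0
gripper_force: 0.0
```

```bash
python3 -m handwheel '[{"grip":-1,"delta_pos":[0,0,-0.008],"roll":0},{"grip":-1,"delta_pos":[0,0,-0.008],"roll":0},{"grip":-1,"delta_pos":[0,0,-0.013],"roll":0},{"grip":-1,"delta_pos":[0,0,-0.013],"roll":0},{"grip":-1,"delta_pos":[0,0,-0.013],"roll":0}]'
```

```text
clock: 8.5
tcp_pos: [0.475, 0.274, 0.0418]
tcp_rot: [3.12, 0.364, 0.0]
ft_force: [-1.0, -1.1, 8.6]
gripper_width: -0.0001
gripper_force: 4.0
```

```bash
python3 -m handwheel '[{"grip":-1,"delta_pos":[0,0,-0.008],"roll":0},{"grip":-1,"delta_pos":[0,0,-0.008],"roll":0},{"grip":-1,"delta_pos":[0,0,-0.008],"roll":0}]'
python3 -m handwheel '[{"grip":-1,"delta_pos":[0,0,0.3],"roll":0},{"grip":-1,"delta_pos":[0,0,0.3],"roll":0},{"grip":-1,"delta_pos":[0,0,0.3],"roll":0},{"grip":-1,"delta_pos":[-0.3,-0.1,0.45],"roll":0},{"grip":-1,"delta_pos":[-0.3,-0.1,0.45],"roll":0},{"grip":-1,"delta_pos":[-0.3,-0.1,0.45],"roll":0},{"grip":-1,"delta_pos":[-0.3,-0.1,0.45],"roll":0},{"grip":-1,"delta_pos":[-0.3,-0.1,0.45],"roll":0}]'
python3 - <<'E'
from h import *
o=[]
for n,y,x in(("side",170,200),("top",120,180)):
    im=eyes.grab_frame(n); cv2.imwrite(f"pics/{n}2.png",im)
    o.append(cv2.resize(im[y:y+180,x:x+200],None,fx=2,fy=2,interpolation=2))
    for q in regions_of("pad_1",n)[:4]: print(n,q['extent'],round(q['conf'],2))
cv2.imwrite("pics/c2.png",np.hstack(o))
E
```

```text
clock: 8.75
tcp_pos: [0.4751, 0.2741, 0.0411]
tcp_rot: [3.12, 0.365, 0.002]
ft_force: [-6.2, -2.3, 25.3]
gripper_width: 0.0004
gripper_force: 12.6
clock: 9.42
tcp_pos: [0.3519, 0.233, 0.2193]
tcp_rot: [3.12, 0.365, 0.002]
ft_force: [0.0, 0.0, 0.1]
gripper_width: -0.0005
gripper_force: 0.0
side [258.0, 256.2, 14.6, 13.8] 0.71
side [325.3, 195.8, 13.2, 13.2] 0.61
side [320.0, 259.2, 16.9, 32.1] 0.58
side [271.5, 191.2, 14.5, 20.3] 0.49
top [239.4, 260.1, 26.9, 15.0] 0.87
top [225.8, 211.0, 27.8, 14.7] 0.86
top [340.2, 229.4, 24.0, 19.5] 0.79
top [320.5, 182.5, 28.5, 17.6] 0.67
```

View pics/c2.png

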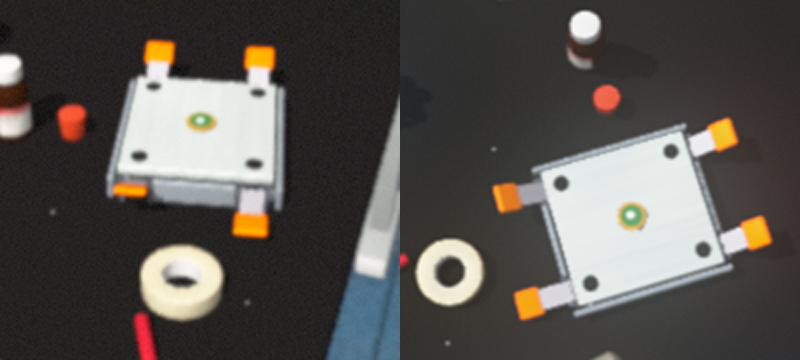

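The near-left lever lies flat (side crop (250,222)). The other three are still raised, the bystanders haven't moved and the arm is clear.

```bash
python3 -m handwheel '[{"grip":-1,"delta_pos":[0,0,0],"roll":0},{"grip":-1,"delta_pos":[0,0,0],"roll":0}]'; python3 -c "
from bench import workorder
print(workorder.hand_in())"
```

```text
clock: 9.78
tcp_pos: [0.3558, 0.2343, 0.2169]
tcp_rot: [3.12, 0.364, -0.002]
ft_force: [-0.5, -1.8, 0.0]
gripper_width: -0.0003
gripper_force: 0.0
the job is handed in; nothing more can be done
None
```

The near-left corner (corner_4) was the one that gave, its shim lever is now pressed flat with the other three still raised, the arm is clear, and the job is handed in; no verdict was returned.

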